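# Show the shut-off water filter to the inspection camera

### The job

One of the three water filters in the tray is shut off: the handle of its valve stands across the pipe, while the other two handles run along theirs. Lift that filter out and present it to the inspection camera: in the air on the line along which the lens looks (tilted upwards), the neck pointing straight at the lens and its end 100 mm from the glass. Finish while still holding it there, steady in the gripper; leave the other two filters and the loose things lying about where they are, and do not touch the camera.

Things in the scene. Friction and masses are not known exactly. Their poses are not given: they have to be found in the camera images.
- bank: Fixed grey tray 310 x 400 mm, floor 10 mm, rim 22 mm high; bays at its y = +115, 0, -115 mm (left, mid, right). Each has two V saddles 12 mm thick at x = -48 and +48 mm, tops 53 mm above the table, bearing a filter along x; free between. Dark steel manifold bar at x = 178 mm (top 76 mm), a valve per bay at x = 143 mm. Origin: on the table under the mid bay. x: from filters to valves, z up.
- valve_shut: Fixed brass valve, 40 x 30 x 30 mm, with a bright metal bar handle (80 x 18 x 6 mm, top 97 mm above the table) ACROSS the pipe, along the tray's y: shut. The filter in line with it along the tray's x, in the same bay, is the one to take. Its bay varies. Origin: under the handle's pivot, 10 mm above the table; axes parallel to the tray's.
- valve_open_a: One of the two valves just like it whose handle runs ALONG the pipe, the tray's x: open. Origin and axes as for the shut one.
- valve_open_b: The other open valve, handle along the pipe.
- stand: Fixed camera stand: steel foot 90 mm across, 16 mm thick post, in all 170 mm high with the camera. Origin: centre of the foot on the table. Its x points, level, the way the lens looks; z up.
- camera_head: Inspection camera on the stand: black body 60 x 52 x 44 mm behind an aluminium lens barrel 38 mm across. Origin: centre of the lens glass, about 145 mm above the table. x: the line of sight, out of the lens, sloping 20 degrees upwards; y is level.
- filter_left_center (a point): Centre of the white inline filter in the left bay (all three alike): round body 44 mm across, 140 mm long, at one end a neck 23 mm across, 22 mm long, with a black rubber ring; 240 g +-30 %, balanced within 5 mm of this point. Lies loose in its saddles, axis 61 mm above the table. x: along its axis to the neck; may be rolled about it.
- filter_left_neck (a point): Middle of the end face of that filter's neck, 92 mm from its centre along its x.
- filter_mid_center (a point): Centre of the white inline filter in the middle bay (all three alike): round body 44 mm across, 140 mm long, at one end a neck 23 mm across, 22 mm long, with a black rubber ring; 240 g +-30 %, balanced within 5 mm of this point. Lies loose in its saddles, axis 61 mm above the table. x: along its axis to the neck; may be rolled about it.
- filter_mid_neck (a point): Middle of the end face of that filter's neck, 92 mm from its centre along its x.
- filter_right_center (a point): Centre of the white inline filter in the right bay (all three alike): round body 44 mm across, 140 mm long, at one end a neck 23 mm across, 22 mm long, with a black rubber ring; 240 g +-30 %, balanced within 5 mm of this point. Lies loose in its saddles, axis 61 mm above the table. x: along its axis to the neck; may be rolled about it.
- filter_right_neck (a point): Middle of the end face of that filter's neck, 92 mm from its centre along its x.
- wrench_mid (a point): A loose steel wrench, 170 mm long, flat on the table: not needed. A point on it, about its middle.
- adapter_mid (a point): A loose black power adapter, 75 x 45 x 30 mm: not needed. Its centre.
- nut_mid (a point): A loose grey plastic ring nut, 48 mm across, 20 mm high: not needed. Its centre.
There are look-alikes about, which are no part of the job. Leave any red or turquoise look-alike of the part that bears filter_left_center alone.

How it is judged:
By the outcome, as a careful person would: the job done as asked, in the order asked, and still so for the second after the job is handed in, while the arm keeps its last pose, push and grip.
It also fails if it takes over 42 s, if anything falls off the work surface, if the arm or the gripper's body presses on something with over 40 N, if the wrist force passes 120 N, or if a joint passes its speed limit or range.

### The arm

A 7-joint arm with a two-finger parallel gripper is mounted at the origin on the work surface. World frame = base frame: x ahead of the robot, y to its left, z up, the work surface at z = 0. Lengths are in mm, angles in rad, forces in N, time in s.
With the tool pointing down it reaches from about 400 to 875 mm from the base axis. Payload 4.4 kg.
Tool frame: the origin (TCP) lies at the very end of the fingers, on their centre line; the grasp point (between the pads) lies 19 mm behind it; z points along the fingers, y is the direction in which the jaws open and shut (so a half turn about z gives the same grasp; the last joint's range is limited). The gripper opens to 85 mm and grips with 20 to 120 N. Pads are 22 mm wide; open, the fingers measure 114 mm over their backs; the gripper's body (76 mm by 85 mm) begins 54 mm behind the grasp point. The pads swing forward as they close: fully open they stand 13 mm farther back than shut.
Start: joints at [1.184, 0.628, 0.038, 1.517, -0.027, 0.996, -0.02], TCP at [204.99, -616.844, 231.313] pointing down, gripper open.
Joint ranges: [-3.06, 3.06], [-0.37, 2.12], [-1.25, 1.32], [0.18, 2.47], [-1.1, 4.24], [0.23, 1.98], [-2.94, 2.94]. Speed limits (rad/s): [2.57, 2.57, 3.14, 3.14, 3.14, 3.14, 3.14].

### API

Orientations are given as [roll, pitch, yaw] about the fixed x, y, z axes, in that order (R = Rz(yaw) Ry(pitch) Rx(roll)).
In Python, from cell import ctrl gives the robot as it stands.
- The arm moves only by the shell command python3 -m crank 'ROWS' [OPENING]. ROWS is JSON, a list that holds one entry, the list of rows, each a list of 6 numbers: the shift along the tool's x, y, z in units of 30 mm (1.0 is 30 mm), then the turn, a rotation vector about the tool's x, y, z in units of 6 degrees (1.0 is 6 degrees). In form: [[[tx, ty, tz, rx, ry, rz], ...]]. A call has 1 to 12 rows; each row shifts and turns the pose as measured when the row begins, along the tool's axes as they then stand; what a row does not reach is not made up. A row lasts 1/12 s, in which the tool goes at most 41.7 mm and 7.16 degrees, less where a joint would pass 70% of its speed; a pose out of reach is approached as far as the arm can. A call is refused whole if a number of a shift passes 1 or a number of a turn 1, either way. A call with a gripper value outside its range is refused whole. OPENING is the gripper command: -1 is fully open, 1 is shut, values between are in proportion, set as the call begins (- or left out, the last holds). The fingers move at their own pace and stop on an object; the grip force is fixed at half the most. Time passes only in rows, so rows that do not move let the fingers close. It gives the time, the measured TCP pose, the force and the opening at its end, in the units of the state.
- ctrl.read_state(): the state, without advancing time (a new reading comes with each control period).
- ctrl.get_image(name): name is "scene" or "top" or "wrist"; returns a dict with "color" (480x640x3 uint8, red, green, blue), "depth" (480x640 float32, mm along the optical axis (not along the pixel's ray), 0 where there is no reading), "camera_matrix" (3x3 intrinsics, pixels), "R" (3x3) and "t" (3): a world point X has camera coordinates R X + t. Camera axes: x right, y down, z forward; pixel columns grow to the right and rows downward; lengths in mm; the calibration is good to about 2 mm. A picture is of the moment at which its call begins.
- ctrl.finish_job(): hands the job in, once; it reports no verdict.
Trained networks look in a picture, given as the dict that the camera call returned (one of the last four; its "shot" number tells which), for a name from the list of things; names that differ only in an ending like _2 or _b are one class to them, and where a whole thing is asked for, a point or a joint stands for the part that bears it (a point fixed in the world has none). Each returns a list of dicts, best first, with "conf" (0 to 1); they miss things now and then, are a little off and sometimes report something else, mostly with a low value. They report only what shows in the picture. A call takes as long as a camera call. They do not tell look-alikes from the thing itself.
- ctrl.search_frame(query, picture): "extent" ([centre column, centre row, width, height] in pixels, round what is visible of it).
The state is a dict: "clock": time; "qpos": joint angles; "qd": joint speeds; "tau": joint torques, N m; "eef_pos": TCP position; "tool_rot": TCP orientation; "force": force on the tool from outside, world axes, zero at the start; "torque": the same for the moment, N m; "width": finger opening in mm.
Only numpy, scipy, OpenCV 4.12 (cv2) and the standard library are available. Lean on these libraries where they do the work, as an engineer would, in place of code of your own. Each camera call takes 0.05 s, during which the arm holds its last target. There are 200 camera calls.

## Working session

There is one attempt and no reset: what is moved stays moved. The work goes in short steps, Python scripts to look and compute and a shell command to move; the robot and the scene stay as the last step left them, time stands still between calls to the robot, and variables do not carry over. Pictures are saved under pics/ and viewed, about 8 in all and at most 12, crops included, and the job is handed in when it is done.

```bash
ls; mkdir -p pics
cat > h.py <<'E'
import numpy as np, cv2
from cell import ctrl
def shot(n,f=None):
    p=ctrl.get_image(n)
    if f: cv2.imwrite('pics/'+f,p['color'][:,:,::-1])
    return p
def px2w(p,u,v,d=None,z=None):
    K=np.array(p['camera_matrix']);R=np.array(p['R']);t=np.array(p['t'])
    r=np.linalg.inv(K)@np.array([u,v,1.])
    if z is not None:
        o=-R.T@t; w=R.T@r; return o+w*(z-o[2])/w[2]
    if d is None:
        q=p['depth'][int(v)-2:int(v)+3,int(u)-2:int(u)+3]; q=q[q>0]
        if len(q)==0: return None
        d=np.median(q)
    return R.T@(r*d-t)
def cloud(p):
    K=np.array(p['camera_matrix']);d=p['depth'];v,u=np.mgrid[:480,:640]
    c=np.stack([(u-K[0,2])/K[0,0]*d,(v-K[1,2])/K[1,1]*d,d],-1)
    w=(c-np.array(p['t']))@np.array(p['R']); w[d<=0]=np.nan
    return w
E
python3 - <<'E'
from h import *
np.set_printoptions(precision=1,suppress=True)
s=ctrl.read_state();print(s)
for n in ['scene','top']:
    p=shot(n,n+'1.png');print(n,(-p['R'].T@p['t']))
    for q in ['bank','valve_shut','stand','camera_head','filter_left_center','filter_left_neck','wrench_mid','adapter_mid','nut_mid']:
        for r in ctrl.search_frame(q,p)[:5]:
            e=r['extent'];print(q,round(r['conf'],2),np.round(e),px2w(p,e[0],e[1]))
E
```

```text
pics
{'clock': 0.0, 'qpos': array([ 1.2,  0.6,  0. ,  1.5, -0. ,  1. , -0. ]), 'qd': array([ 0.,  0., -0.,  0., -0., -0., -0.]), 'tau': array([ -0. , -56.3,   1.2, -19.3,   0. ,   0. ,  -0. ]), 'eef_pos': array([ 204.8, -616.2,  230.4]), 'tool_rot': array([-3.1,  0. ,  0.3]), 'force': array([-1.5, -0.2,  0.3]), 'torque': array([0. , 0. , 0.1]), 'width': 85.51403176055636}
scene [1559.3 -172.7  992.7]
bank 0.97 [375. 288. 210. 132.] [599.  116.7  11.3]
valve_shut 0.97 [393. 288.  37.  23.] [680.1 130.6  86.5]
stand 0.7 [140. 266.  57.  79.] [ 504.  -393.3   79.7]
camera_head 0.88 [135. 248.  41.  38.] [ 520.5 -390.4  144.6]
filter_left_center 0.9 [502. 242.  69.  27.] [523.7 448.4  34.5]
filter_left_center 0.64 [406. 193.  56.  35.] [285.6 279.   31.4]
filter_left_center 0.59 [410. 248.  39.  53.] [550.2 208.3  75.7]
filter_left_center 0.46 [209. 364.  82.  26.] [ 743.  -261.4    4.5]
filter_left_neck 0.95 [500. 243.  69.  27.] [526.1 442.   32.7]
filter_left_neck 0.95 [405. 192.  56.  31.] [285.4 274.4  34.5]
filter_left_neck 0.93 [411. 247.  45.  51.] [550.2 209.9  76.9]
wrench_mid 
[... 541 characters left out ...]
  80.6]
filter_left_center 0.67 [430. 146.  61.  36.] [ 737.7 -271.4    6.4]
filter_left_center 0.62 [121. 232.  68.  40.] [501.  441.3  40.6]
filter_left_center 0.6 [188. 338.  73.  43.] [269.8 276.9  42. ]
filter_left_neck 0.82 [221. 220.  24.  77.] [528.2 210.7  80.6]
filter_left_neck 0.72 [125. 233.  71.  44.] [499.1 431.7  41.8]
filter_left_neck 0.68 [414. 208.  20.  17.] [ 584.  -235.3   -0.5]
filter_left_neck 0.61 [188. 341.  73.  46.] [263.4 275.8  42.9]
adapter_mid 0.78 [400. 290.  24.  39.] [ 386.4 -196.2   29.7]
adapter_mid 0.59 [320. 152.  11.  43.] [685.9  -2.3  95.9]
nut_mid 0.63 [414. 209.  21.  19.] [ 583.3 -234.8   -0.6]
nut_mid 0.46 [272. 221.  24.  75.] [530.1  98.1  81.2]
```

View pics/top1.png

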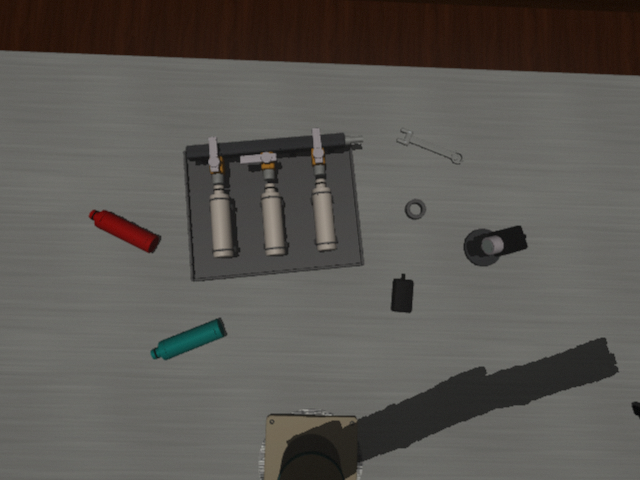

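View pics/scene1.png

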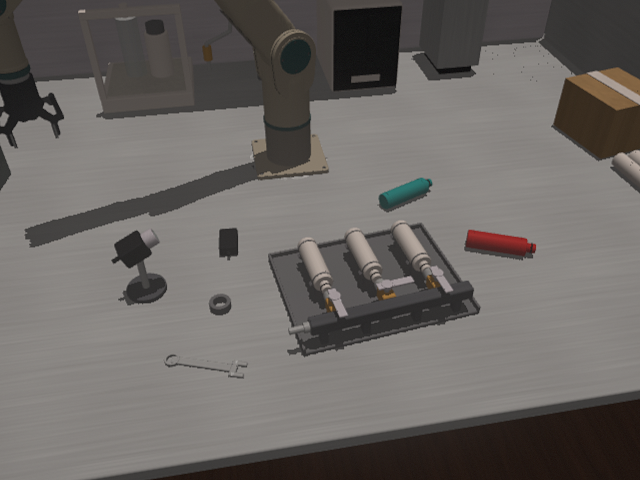

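Candidates: white filters at top (221,222), (273,222) and (323,215); red (125,230) and turquoise (188,339) look-alikes. The handle at (258,159) lies across its pipe, so it's the mid bay filter at (273,222). I'll check this in a close crop and measure.

Run:
```python
from h import *
np.set_printoptions(precision=1,suppress=True)
pt=shot('top');ps=shot('scene')
a=cv2.resize(pt['color'][130:275,185:365],None,fx=3,fy=3,interpolation=3)
b=cv2.resize(pt['color'][215:275,455:535],None,fx=4,fy=4,interpolation=3)
c=cv2.resize(ps['color'][220:305,105:185],None,fx=3,fy=3,interpolation=3)
o=np.zeros((580,800,3),np.uint8)
o[:435,:540]=a;o[:255,545:785]=c
cv2.imwrite('pics/c.png',o[:,:,::-1])
for n,p in (('top',pt),('scene',ps)):
    w=cloud(p)
    # mid filter: points z>62 near
    m=(abs(w[...,0]-525)<75)&(abs(w[...,1]-98)<40)&(w[...,2]>66)&(w[...,2]<90)
    q=w[m];print(n,'filter',len(q),np.median(q,0),q[:,2].max())
    l=cv2.fitLine(q[:,:2].astype(np.float32),cv2.DIST_HUBER,0,.01,.01).ravel();print(l, 'yaw',np.degrees(np.arctan2(l[1],l[0])))
    d=l[:2]*np.sign(l[0]);s=(q[:,:2]-l[2:])@d;print('ends',np.percentile(s,[0,1,99,100]))
    # profile along axis
    for k in range(-90,150,10):
        P=l[2:]+d*k; r=w.reshape(-1,3); e=r[:,:2]-P; sel=(abs(e@d)<5)&(abs(e@np.array([-d[1],d[0]]))<6)
        print(int(k),np.round(np.nanmedian(r[sel,2]),0) if sel.any() else '-',end=' ')
    print()
    m=(abs(w[...,0]-500)<70)&(abs(w[...,1]+380)<90)&(w[...,2]>100)&(w[...,2]<220)
    q=w[m];col=p['color'][m].mean(1);print('cam',len(q))
    for nm,k in (('bright',col>90),('dark',col<50)):
        print(nm,k.sum(),q[k].mean(0),q[k].min(0),q[k].max(0))
    np.save(n+'cam.npy',np.c_[q,col])
    m=(abs(w[...,0]-500)<90)&(abs(w[...,1]+380)<90)&(w[...,2]>5)&(w[...,2]<60);q=w[m];print('foot',len(q),q.mean(0),q.min(0),q.max(0))
```

```text
top filter 1166 [526.4  98.8  78.9] 87.32970915900836
[  1.    0.1 527.4  98.9] yaw 6.9747276
ends [-69.1 -68.2  69.3  73.4]
-90 10.0 -80 9.0 -70 13.0 -60 82.0 -50 82.0 -40 81.0 -30 81.0 -20 82.0 -10 82.0 0 81.0 10 82.0 20 82.0 30 82.0 40 81.0 50 81.0 60 81.0 70 81.0 80 70.0 90 72.0 100 64.0 110 71.0 120 72.0 130 75.0 140 95.0 
cam 1011
bright 124 [ 485.4 -369.3  156.3] [ 470.7 -382.4  147.2] [ 499.8 -355.5  163.1]
dark 644 [ 496.7 -402.1  144.9] [ 465.1 -450.4  109.7] [ 527.1 -345.4  157.9]
foot 762 [ 491.9 -383.5   11. ] [ 411.2 -460.2    5. ] [ 576.4 -300.3   17.2]
scene filter 752 [536.6  97.6  77. ] 85.14310605812327
[  1.    0.1 535.7  97.2] yaw 8.485226
ends [-77.7 -74.4  65.4  66.6]
-90 7.0 -80 41.0 -70 79.0 -60 78.0 -50 19.0 -40 78.0 -30 76.0 -20 77.0 -10 42.0 0 75.0 10 77.0 20 73.0 30 77.0 40 76.0 50 17.0 60 40.0 70 38.0 80 33.0 90 7.0 100 10.0 110 69.0 120 92.0 130 94.0 140 79.0 
cam 1109
bright 192 [ 497.2 -366.8  146. ] [ 472.9 -445.1  102. ] [ 531.5 -343.6  161.5]
dark 807 [ 512.5 -400.1  134.5] [ 472.1 -445.8  100.6] [ 534.8 -363.6  156.6]
foot 884 [ 502.9 -393.1   12.9] [ 452.4 -437.9    5. ] [ 543.5 -349.3   59.6]
```

View pics/c.png

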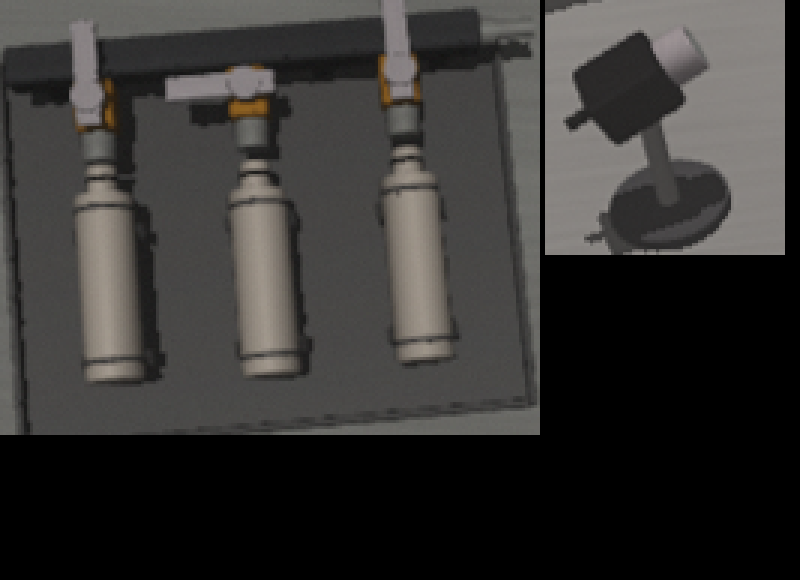

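The crop confirms it: the mid filter has the handle across, and its neck points to the valves (+x). Next I look at the stand from nearer with the wrist camera.

```bash
cat >> h.py <<'E'
from scipy.spatial.transform import Rotation as Ro
from scipy.linalg import logm,expm
def T(pos,R):
    M=np.eye(4);M[:3,:3]=R;M[:3,3]=pos;return M
def cur():
    s=ctrl.read_state();return T(s['eef_pos'],Ro.from_euler('xyz',s['tool_rot']).as_matrix())
def rows(A,B):
    "print constant row to go from A to B"
    D=np.linalg.inv(A)@B
    rv=Ro.from_matrix(D[:3,:3]).as_rotvec()
    n=max(1,int(np.ceil(max(np.abs(D[:3,3]).max()/30,np.abs(rv).max()/np.radians(6))*1.02)))
    while 1:
        d=expm(np.real(logm(D))/n);t=d[:3,3]/30;r=np.degrees(Ro.from_matrix(d[:3,:3]).as_rotvec())/6
        if max(abs(t).max(),abs(r).max())<=1: break
        n+=1
    print('n',n,'row',np.round(np.r_[t,r],3).tolist())
    for k in range(1,n,max(1,n//5)): print('  via',np.round((A@expm(np.real(logm(D))/n*k))[:3,3]))
E
python3 - <<'E'
from h import *
np.set_printoptions(precision=3,suppress=True)
A=cur();print(A)
p=shot('wrist')
Ct=T(-p['R'].T@p['t'],p['R'].T);print('cam in tool',np.linalg.inv(A)@Ct)
print(p['camera_matrix'])
# stand approx: top-cam based
B=A.copy();B[:3,3]=[470,-330,330];rows(A,B)
E
```

```text
[[   0.949    0.315    0.     204.988]
 [   0.315   -0.949   -0.    -616.854]
 [   0.       0.      -1.     231.33 ]
 [   0.       0.       0.       1.   ]]
cam in tool [[  -0.001   -0.965   -0.263   66.73 ]
 [   1.      -0.001    0.      -0.551]
 [  -0.001   -0.263    0.965 -142.522]
 [   0.       0.       0.       1.   ]]
[[402.997   0.    320.457]
 [  0.    402.997 237.16 ]
 [  0.      0.      1.   ]]
n 12 row [0.95, -0.524, -0.274, 0.0, -0.0, 0.0]
  via [ 227. -593.  240.]
  via [ 271. -545.  256.]
  via [ 315. -497.  272.]
  via [ 360. -450.  289.]
  via [ 404. -402.  305.]
  via [ 448. -354.  322.]
```

```bash
python3 -m crank '[[[0.95,-0.1,-0.27,0,0,0],[0.95,-0.1,-0.27,0,0,0],[0.95,-0.1,-0.27,0,0,0],[0.95,-0.1,-0.27,0,0,0],[0.95,-0.5,-0.27,0,0,0],[0.95,-0.5,-0.27,0,0,0],[0.95,-0.5,-0.27,0,0,0],[0.95,-0.5,-0.27,0,0,0],[0.95,-0.8,-0.27,0,0,0],[0.95,-0.8,-0.27,0,0,0],[0,-0.3,-0.3,0,0,0],[0,0,0,0,0,0]]]' -1
python3 - <<'E'
from h import *
np.set_printoptions(precision=1,suppress=True)
print(cur()[:3,3])
p=shot('wrist','w1.png')
for q in ['stand','camera_head']:
    for r in ctrl.search_frame(q,p)[:3]: e=r['extent'];print(q,r['conf'],np.round(e),px2w(p,e[0],e[1]))
np.savez('w1.npz',c=p['color'],w=cloud(p))
E
```

```text
clock: 2.15
eef_pos: [444.1, -397.4, 322.1]
tool_rot: [-3.141, 0.001, 0.314]
force: [-0.7, -1.0, 0.8]
width: 85.6
[ 444.1 -397.4  322.1]
stand 0.89 [341. 141. 130.  84.] [ 502.9 -394.3  151.6]
camera_head 0.9 [339. 148. 129.  73.] [ 497.  -394.6  152.3]
camera_head 0.16 [135. 189.  63.  84.] [ 384.3 -205.4   29.7]
```

View pics/w1.png

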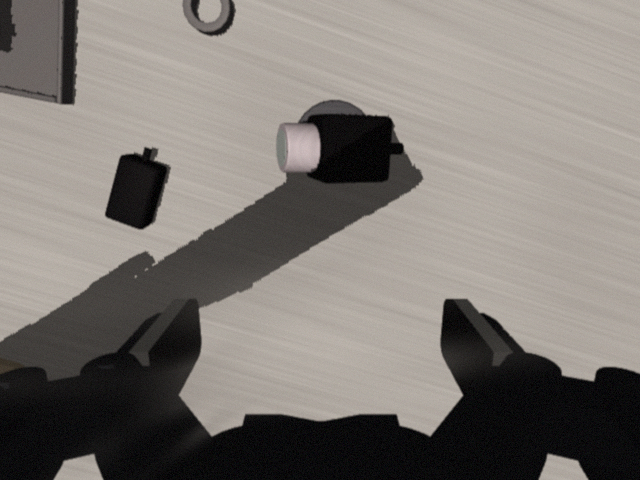

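Wrist view: lens barrel at (300,148) with the glass at its left end (283,148), black body at (355,148). Fitting the barrel, body and glass.

Run:
```python
from h import *
from scipy.optimize import least_squares
np.set_printoptions(precision=2,suppress=True)
z=np.load('w1.npz');c=z['c'].astype(float);w=z['w']
b=c.mean(2);print('row148',np.c_[np.arange(270,330,3),c[148,270:330:3],w[148,270:330:3]])
v,u=np.mgrid[:480,:640]
box=(u>270)&(u<400)&(v>112)&(v<186)&(w[...,2]>105)
body=w[box&(b<60)&(u>322)&(u<388)]
# body top plane
top=body
for _ in range(4):
    m=top.mean(0);n=np.linalg.svd(top-m,full_matrices=False)[2][2];n*=np.sign(n[2]);d=(body-m)@n;top=body[abs(d)<2]
print('body normal',n,len(top),len(body),'pitch',np.degrees(np.arccos(n[2])),'yaw',np.degrees(np.arctan2(n[1],n[0])))
rect=cv2.minAreaRect(body[:,:2].astype(np.float32));print('rect',rect)
bar=w[box&(b>130)&(u>291)&(u<318)];print('bar',len(bar),bar.mean(0))
def f(x,pit=None):
    yaw,a,h=x[:3];pt=np.radians(20) if len(x)==3 else x[3]
    d=np.array([np.cos(yaw)*np.cos(pt),np.sin(yaw)*np.cos(pt),np.sin(pt)])
    l=np.array([-np.sin(yaw),np.cos(yaw),0]);up=np.cross(d,l)
    P=np.array([485,-375,140.])+l*a+up*h
    e=bar-P;e=e-np.outer(e@d,d);return np.linalg.norm(e,axis=1)-19
for x0 in ([1.8,0,0],[1.8,0,0,.35]):
    s=least_squares(f,x0,loss='soft_l1',f_scale=1.);x=s.x;print('cyl',x,'yaw',np.degrees(x[0]),'res',np.std(f(x)))
    yaw,a,h=x[:3];pt=np.radians(20)
    d=np.array([np.cos(yaw)*np.cos(pt),np.sin(yaw)*np.cos(pt),np.sin(pt)]);l=np.array([-np.sin(yaw),np.cos(yaw),0]);up=np.cross(d,l)
    P=np.array([485,-375,140.])+l*a+up*h
    A=w[box]; A=A[np.isfinite(A[:,0])];e=A-P;s_=e@d;r=np.linalg.norm(e-np.outer(s_,d),axis=1)
    near=r<21;print('s range',np.percentile(s_[near],[90,95,98,99,100]),'face pts',np.sort(s_[(r<12)])[-40::4])
    g=P+d*np.percentile(s_[near],98);print('glass',g,'dir',d, 'axis pts at z', P)
for n in('top','scene'):
    q=np.load(n+'cam.npy');e=q[:,:3]-P;s_=e@d;r=np.linalg.norm(e-np.outer(s_,d),axis=1);k=(r<22)&(q[:,3]>90);print(n,k.sum(),np.percentile(s_[k],[50,95,100]))
```

```text
row148 [[ 270.    171.    162.    158.    468.22 -329.19    0.7 ]
 [ 273.    170.    164.    156.    469.1  -332.22   -1.22]
 [ 276.    139.    134.    128.    480.95 -347.22  132.99]
 [ 279.    120.    123.    115.    482.39 -350.23  141.86]
 [ 282.    118.    120.    113.    483.65 -352.99  148.96]
 [ 285.    135.    137.    132.    485.06 -355.81  158.43]
 [ 288.    196.    181.    178.    485.99 -358.13  161.77]
 [ 291.    196.    179.    180.    486.69 -360.25  162.14]
 [ 294.    200.    184.    185.    487.27 -362.27  160.6 ]
 [ 297.    200.    185.    187.    487.96 -364.38  160.69]
 [ 300.    196.    182.    183.    488.57 -366.44  159.54]
 [ 303.    200.    184.    186.    489.21 -368.54  158.79]
 [ 306.    202.    185.    185.    489.85 -370.64  158.04]
 [ 309.    196.    182.    183.    490.44 -372.74  156.32]
 [ 312.    189.    175.    175.    491.09 -374.87  155.59]
 [ 315.    190.    176.    175.    491.79 -377.01  155.57]
 [ 318.    197.    181.    182.    492.41 -379.16  154.24]
 [ 321.     28.     24.     26.    493.1  -381.32  153.9 ]
 [ 324.     17.     16.     15.
[... 234 characters left out ...]
9036254883, 53.26394271850586), 16.902099609375)
bar 1064 [ 489.4  -369.28  155.72]
cyl [ 1.85 -4.87 -3.35] yaw 106.07636511371311 res 0.6029492012122477
s range [23.39 23.63 23.76 23.84 24.19] face pts [23.72 23.74 23.76 23.78 23.79 23.8  23.82 23.87 23.91 23.97]
glass [ 483.18 -351.09  144.98] dir [-0.26  0.9   0.34] axis pts at z [ 489.37 -372.55  136.85]
cyl [ 1.85 -4.88 -3.37  0.35] yaw 106.09714728347491 res 0.602798137985501
s range [23.39 23.63 23.76 23.84 24.19] face pts [23.72 23.74 23.76 23.78 23.79 23.8  23.82 23.87 23.91 23.97]
glass [ 483.18 -351.09  144.96] dir [-0.26  0.9   0.34] axis pts at z [ 489.37 -372.54  136.83]
top 123 [11.29 21.22 22.78]
scene 178 [12.39 23.56 24.13]
```

```bash
python3 -m crank '[[[0.52,-0.99,0.1,0,0,0],[0.52,-0.99,0.1,0,0,0],[0.52,-0.99,0.1,0,0,0],[0.52,-0.99,0.1,0,0,0],[0.52,-0.99,0.1,0,0,0],[0.52,-0.99,0.1,0,0,0],[0.52,-0.99,0.1,0,0,0],[0.52,-0.99,0.1,0,0,0],[0.52,-0.99,0.1,0,0,0],[0.52,-0.99,0.1,0,0,0],[0.52,-0.99,0.1,0,0,0],[0.52,-0.99,0.1,0,0,0]]]'
python3 -m crank '[[[0.52,-0.99,0.1,0,0,0],[0.52,-0.99,0.1,0,0,0],[0,0,0,0,0,-1],[0,0,0,0,0,-1],[0,0,0,0,0,-1],[0,0,0,0,0,-1],[0,0,0,0,0,-1],[0,0,0,0,0,-1],[0,0,0,0,0,-1],[0,0,0,0,0,-1],[0,0,0,0,0,-1],[0,0,0,0,0,-1]]]'
python3 -m crank '[[[0,0,0,0,0,-1],[0,0,0,0,0,-1],[0,0,0,0,0,-1],[0,0,0,0,0,-1],[0,0,0,0,0,-1],[0,0,0,0,0,-1],[0,0,0,0,0,-1],[0,0,0,0,0,-1],[0,0,0,0,0,-1],[0,0,0,0,0,-1],[0,0,0,0,0,-1],[0,0,0,0,0,-1]]]'
python3 - <<'E'
from h import *
print(ctrl.read_state()['qpos'])
B=T([515,98,240],Ro.from_euler('xyz',[np.pi,0,np.radians(187)]).as_matrix());rows(cur(),B)
E
```

```text
clock: 3.3
eef_pos: [512.5, -29.2, 269.1]
tool_rot: [3.132, 0.023, 0.244]
force: [0.6, 0.5, 0.8]
width: 85.4
clock: 4.3
eef_pos: [532.9, 22.5, 249.2]
tool_rot: [-3.115, 0.029, 1.313]
force: [-0.8, 0.6, -0.6]
width: 85.2
clock: 5.3
eef_pos: [534.7, -11.0, 237.0]
tool_rot: [-3.092, -0.026, 2.583]
force: [-0.1, -0.8, 0.1]
width: 85.5
[ 0.37721756  0.54862751 -0.65116958  1.77650116  0.40419338  1.0075734
  0.57079933]
n 7 row [0.232, 0.485, -0.023, -0.053, -0.058, -0.927]
  via [537.   5. 237.]
  via [537.  21. 237.]
  via [535.  37. 238.]
  via [533.  53. 238.]
  via [528.  69. 239.]
  via [522.  84. 239.]
```

```bash
python3 -m crank '[[[0.23,0.49,-0.02,-0.05,-0.06,-0.93],[0.23,0.49,-0.02,-0.05,-0.06,-0.93],[0.23,0.49,-0.02,-0.05,-0.06,-0.93],[0.23,0.49,-0.02,-0.05,-0.06,-0.93],[0.23,0.49,-0.02,-0.05,-0.06,-0.93],[0.23,0.49,-0.02,-0.05,-0.06,-0.93],[0.23,0.49,-0.02,-0.05,-0.06,-0.93],[0,0,0,0,0,0]]]'
cat > m.py <<'E'
from h import *
np.set_printoptions(precision=2,suppress=True)
print(ctrl.read_state()['qpos'])
p=shot('wrist','w2.png')
w=cloud(p);b=p['color'].mean(2)
m=(abs(w[...,0]-527)<110)&(abs(w[...,1]-98)<35)&(w[...,2]>66)&(w[...,2]<92)
q=w[m];k=abs(q[:,0]-520)<45;r=q[k]
from scipy.optimize import least_squares
def f(x):
    d=np.array([np.cos(x[0]),np.sin(x[0]),0]);e=r-[525,x[1],x[2]];e-=np.outer(e@d,d);return np.linalg.norm(e,axis=1)-22
s=least_squares(f,[.1,98,61],loss='soft_l1').x;print(len(r),'yaw',np.degrees(s[0]),'y@x525',s[1],'z',s[2],np.std(f(s)))
d=np.array([np.cos(s[0]),np.sin(s[0]),0]);e=q-[525,s[1],s[2]];a=e@d;rr=e[:,2]
print('body extent (z>76)',np.percentile(a[q[:,2]>79],[0,1,99,100]))
C=np.array([525,s[1],s[2]])+d*np.mean(np.percentile(a[q[:,2]>79],[.5,99.5]));print('centre',C)
B=T([C[0],C[1],42],Ro.from_euler('xyz',[np.pi,0,s[0]+np.pi]).as_matrix())
U=B.copy();U[2,3]=140;rows(cur(),U);rows(U,B);rows(cur(),B)
E
python3 m.py
```

```text
clock: 5.97
eef_pos: [518.3, 79.8, 230.0]
tool_rot: [-3.138, -0.008, -3.018]
force: [-0.8, -0.1, 0.3]
width: 85.3
[ 0.35  0.57 -0.85  1.85  0.52  0.97  0.96]
6335 yaw 7.067444631493626 y@x525 100.41752640350681 z 60.775634240484614 0.5934638058996251
body extent (z>76) [-65.33 -63.98  71.38  73.93]
centre [528.86 100.9   60.78]
n 4 row [-0.107, 0.187, 0.746, -0.013, -0.02, -0.015]
  via [522.  83. 207.]
  via [524.  89. 185.]
  via [526.  95. 162.]
n 4 row [-0.0, 0.0, 0.817, 0.0, -0.0, 0.0]
  via [529. 101. 116.]
  via [529. 101.  91.]
  via [529. 101.  66.]
n 7 row [-0.063, 0.108, 0.893, -0.007, -0.011, -0.009]
  via [521.  81. 203.]
  via [522.  84. 176.]
  via [523.  87. 149.]
  via [525.  91. 122.]
  via [526.  94.  96.]
  via [527.  97.  69.]
```

View pics/w2.png

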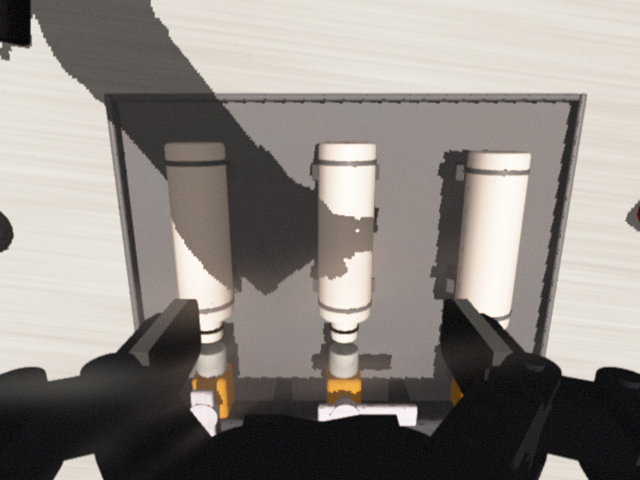

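Wrist view: the middle filter at (346,230) lies below the handle across its pipe, neck toward the valve (345,330). Descending.

```bash
python3 -m crank '[[[-0.11,0.19,0.75,-0.01,-0.02,-0.02],[-0.11,0.19,0.75,-0.01,-0.02,-0.02],[-0.11,0.19,0.75,-0.01,-0.02,-0.02],[-0.11,0.19,0.75,-0.01,-0.02,-0.02],[0,0,0,0,0,0]]]'
cat > g.py <<'E'
from h import *
B=T([528.5,100.5,42],Ro.from_euler('xyz',[np.pi,0,np.radians(187.1)]).as_matrix());rows(cur(),B)
E
python3 g.py
```

```text
clock: 6.43
eef_pos: [536.4, 87.7, 134.4]
tool_rot: [-3.133, 0.003, -3.049]
force: [-0.5, 0.0, 0.3]
width: 85.3
n 4 row [0.056, 0.117, 0.769, -0.021, 0.006, -0.075]
  via [535.  91. 111.]
  via [533.  94.  88.]
  via [531.  97.  65.]
```

```bash
python3 -m crank '[[[0.13,0.26,0.3,-0.05,0.01,-0.15],[0.13,0.26,0.3,-0.05,0.01,-0.15],[0,0,0,0,0,0]]]'; python3 g.py
```

```text
clock: 6.68
eef_pos: [528.2, 98.5, 114.5]
tool_rot: [-3.141, -0.001, -3.025]
force: [-0.2, 0.4, 0.1]
width: 85.4
n 3 row [-0.007, 0.021, 0.806, -0.001, -0.002, -0.025]
  via [528.  99.  90.]
  via [528. 100.  66.]
```

```bash
python3 -m crank '[[[0,0.02,0.6,0,0,0],[0,0.02,0.6,0,0,0],[0,0.02,0.6,0,0,0],[0,0.02,0.6,0,0,0],[0,0,0,0,0,0]]]'; python3 g.py
```

```text
clock: 7.1
eef_pos: [531.7, 100.4, 44.6]
tool_rot: [-3.141, 0.009, -3.029]
force: [0.3, 0.4, 0.4]
width: 85.5
n 1 row [0.106, 0.016, 0.086, -0.007, 0.083, -0.105]
```

```bash
python3 -m crank '[[[0.1,0.02,0.08,0,0.08,-0.1],[0,0,0,0,0,0]]]'; python3 g.py; python3 -m crank '[[[0,0,0,0,0,0],[0,0,0,0,0,0],[0,0,0,0,0,0],[0,0,0,0,0,0],[0,0,0,0,0,0],[0,0,0,0,0,0],[0,0,0,0,0,0],[0,0,0,0,0,0],[0,0,0,0,0,0],[0,0,0,0,0,0]]]' 1
```

```text
clock: 7.27
eef_pos: [529.1, 100.6, 43.5]
tool_rot: [-3.14, 0.001, -3.018]
force: [0.2, 0.2, 0.9]
width: 85.2
n 1 row [0.02, -0.001, 0.049, -0.01, 0.008, 0.001]
clock: 8.1
eef_pos: [531.3, 100.6, 47.6]
tool_rot: [-3.141, 0.007, -3.019]
force: [-0.1, 1.1, -1.9]
width: 42.0
```

```bash
python3 -m crank '[[[0,0,-0.3,0,0,0],[0,0,-0.5,0,0,0],[0,0,-0.7,0,0,0],[0,0,-0.9,0,0,0],[0,0,-0.9,0,0,0],[0,0,-0.9,0,0,0],[0,0,-0.9,0,0,0],[0,0,-0.6,0,0,0],[0,0,0,0,0,0]]]'
cat > f.py <<'E'
# measure held filter in tool frame from wrist depth; report where it is vs the goal
from h import *
from scipy.optimize import least_squares
np.set_printoptions(precision=2,suppress=True)
G=np.array([483.2,-351.1,145.]);yaw=np.radians(106.2);pt=np.radians(20)
d=np.array([np.cos(yaw)*np.cos(pt),np.sin(yaw)*np.cos(pt),np.sin(pt)])
def meas(f=None):
    p=shot('wrist',f);A=cur();w=cloud(p);I=np.linalg.inv(A);q=w.reshape(-1,3)@I[:3,:3].T+I[:3,3]
    c=p['color'].reshape(-1,3).astype(float).mean(1)
    m=(q[:,2]>-60)&(q[:,2]<20)&(abs(q[:,1])<26)&(q[:,0]>14)&(q[:,0]<90);r=q[m]
    def F(x):
        a=np.array([-1,x[0],x[1]]);a/=np.linalg.norm(a);e=r-[0,x[2],x[3]];e=e-np.outer(e@a,a);return np.linalg.norm(e,axis=1)-22
    x=least_squares(F,[0,0,0,-15],loss='soft_l1').x;a=np.array([-1,x[0],x[1]]);a/=np.linalg.norm(a);o=np.array([0,x[2],x[3]])
    back=np.percentile((r-o)@a,[.2,1,2,5]);print('n',len(r),'res',F(x).std(),'axis tool',a,'offset',o,'back',back)
    return A,a,o,back[1]
def report(A,a,c):
    aw=A[:3,:3]@a;cw=A[:3,:3]@c+A[:3,3];n=cw+92*aw
    print('centre',cw,'neck',n,'ang err deg',np.degrees(np.arccos(-aw@d)),'axis err',aw+d)
    e=n-G;print('dist',e@d,'off',e-(e@d)*d)
def goal(a,c):
    # tool pose with filter axis -d, tool y level
    y=np.cross([0,0,1],d);y/=np.linalg.norm(y)  # level
    Ff=np.c_[-d,-y,np.cross(-d,-y)]
    up=np.array([0,0,-1.]);yt=np.cross(up,a);yt/=np.linalg.norm(yt);Ft=np.c_[a,yt,np.cross(a,yt)]
    R=Ff@Ft.T
    return T(G+192*d-R@c,R)
if __name__=='__main__':
    import sys
    A,a,o,b=meas(sys.argv[1] if len(sys.argv)>1 else None);c=o+a*(b+70);print('centre tool',c.tolist(),a.tolist());report(A,a,c)
    B=goal(a,c);print(B);rows(A,B);print(ctrl.read_state()['qpos'])
E
python3 f.py w3.png
```

```text
clock: 8.85
eef_pos: [526.2, 100.6, 227.5]
tool_rot: [-3.14, -0.003, -3.015]
force: [0.3, 0.3, -2.7]
width: 42.5
n 27335 res 0.5938956714171238 axis tool [-1. -0.  0.] offset [  0.    0.8 -14.9] back [-71.39 -70.88 -70.36 -68.87]
centre tool [0.8849526223481735, 0.801751423375008, -14.907367696574402] [-0.9999945530263629, -0.0009380457035968552, 0.0031644885625937216]
centre [524.73 100.88 240.91] neck [616.   112.42 240.22] ang err deg 81.4035666400597 axis err [0.73 1.03 0.33]
dist 416.0201861714963 off [241.87  88.11 -47.07]
[[  -0.26    0.96   -0.09  430.92]
 [   0.9     0.28    0.33 -174.01]
 [   0.34    0.     -0.94  196.34]
 [   0.      0.      0.      1.  ]]
n 14 row [-0.152, -0.741, 0.016, -0.17, 0.193, 0.953]
  via [533.  79. 226.]
  via [541.  34. 223.]
  via [540. -11. 220.]
  via [530. -55. 215.]
  via [511. -96. 209.]
  via [ 484. -132.  204.]
  via [ 450. -162.  199.]
[ 0.3   0.59 -0.84  1.83  0.53  0.97  0.93]
```

View pics/w3.png

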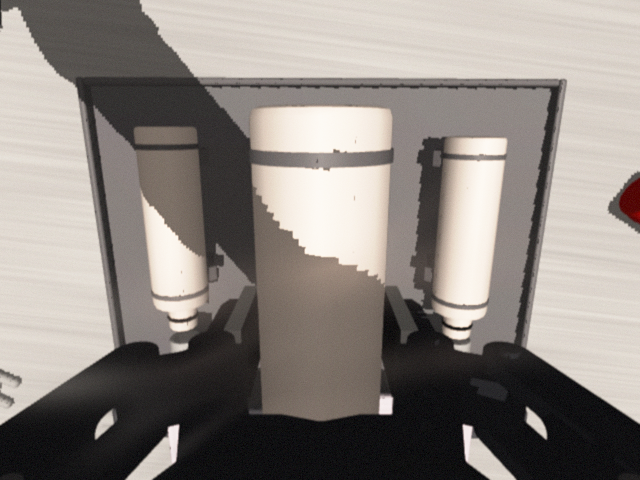

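The filter is held squarely on its axis. Swinging to the goal in two stages.

```bash
python3 -m crank '[[[-0.1,-0.37,0,-0.1,0.1,0.5],[-0.15,-0.74,0.01,-0.17,0.19,0.9],[-0.15,-0.74,0.01,-0.17,0.19,0.95],[-0.15,-0.74,0.01,-0.17,0.19,0.95],[-0.15,-0.74,0.01,-0.17,0.19,0.95],[-0.15,-0.74,0.01,-0.17,0.19,0.95],[-0.15,-0.74,0.01,-0.17,0.19,0.95],[-0.15,-0.74,0.01,-0.17,0.19,0.95],[-0.15,-0.74,0.01,-0.17,0.19,0.95],[-0.1,-0.5,0.01,-0.1,0.1,0.6],[0,0,0,0,0,0]]]'; python3 f.py
```

```text
clock: 9.82
eef_pos: [495.9, -117.8, 192.1]
tool_rot: [3.107, -0.26, 2.288]
force: [-1.0, -0.4, -3.0]
width: 42.4
n 27558 res 0.5878124665750164 axis tool [-1. -0.  0.] offset [  0.    -0.89 -13.42] back [-72.   -71.47 -70.95 -69.46]
centre tool [1.4729404751454538, -0.8851929706603031, -13.422879804582873] [-0.9999777357208576, -0.004421602362663879, 0.004997749006628405]
centre [ 496.88 -119.    205.47] neck [ 555.18 -185.96  181.36] ang err deg 24.143029052164547 axis err [0.37 0.17 0.08]
dist 142.5894406976054 off [109.36  36.47 -12.41]
[[  -0.27    0.96   -0.09  432.84]
 [   0.9     0.28    0.32 -174.57]
 [   0.34    0.     -0.94  197.54]
 [   0.      0.      0.      1.  ]]
n 5 row [-0.094, -0.566, -0.08, -0.181, 0.143, 0.793]
  via [ 486. -130.  193.]
  via [ 474. -143.  194.]
  via [ 461. -155.  195.]
  via [ 447. -165.  196.]
[ 0.69  0.66 -0.65  1.76  0.21  1.01  0.71]
```

```bash
python3 -m crank '[[[-0.09,-0.57,-0.08,-0.18,0.14,0.8],[-0.09,-0.57,-0.08,-0.18,0.14,0.8],[-0.09,-0.57,-0.08,-0.18,0.14,0.8],[-0.09,-0.57,-0.08,-0.18,0.14,0.8],[0,0,0,0,0,0],[0,0,0,0,0,0]]]'; python3 f.py
```

```text
clock: 10.37
eef_pos: [446.0, -162.2, 191.8]
tool_rot: [3.133, -0.338, 1.933]
force: [0.4, 0.4, -1.6]
width: 42.4
n 27801 res 0.6448793490276334 axis tool [-1. -0.  0.] offset [  0.     0.64 -13.44] back [-72.71 -72.19 -71.66 -70.17]
centre tool [2.1881394218106434, 0.647428373363054, -13.453565915577656] [-0.9999891590083357, -0.0013321914939950618, 0.004461740873759618]
centre [ 447.02 -164.47  204.99] neck [ 477.64 -245.52  174.06] ang err deg 4.2465368297273605 axis err [0.07 0.02 0.01]
dist 106.66876646225289 off [22.41  9.32 -7.42]
[[  -0.26    0.96   -0.09  431.55]
 [   0.9     0.28    0.32 -175.64]
 [   0.34    0.     -0.94  197.27]
 [   0.      0.      0.      1.  ]]
n 1 row [-0.168, -0.594, -0.265, -0.184, 0.057, 0.706]
[ 0.85  0.63 -0.6   1.84  0.08  0.98  0.61]
```

```bash
python3 -m crank '[[[-0.08,-0.3,-0.13,-0.09,0.03,0.35],[-0.08,-0.3,-0.13,-0.09,0.03,0.35],[0,0,0,0,0,0],[0,0,0,0,0,0]]]'; python3 f.py
```

```text
clock: 10.75
eef_pos: [431.7, -173.1, 197.5]
tool_rot: [3.14, -0.347, 1.856]
force: [0.3, 0.2, -3.0]
width: 42.2
n 27807 res 0.5955577758960588 axis tool [-1. -0.  0.] offset [  0.     0.35 -13.22] back [-72.73 -72.2  -71.68 -70.18]
centre tool [2.200560816830852, 0.35084543539852736, -13.233982193777003] [-0.9999867620755529, -0.0014361903181418483, 0.004940954464637467]
centre [ 432.61 -175.55  210.66] neck [ 456.82 -258.46  178.98] ang err deg 0.16043062364800295 axis err [ 0.  0. -0.]
dist 102.13177741596647 off [ 0.4   0.48 -0.95]
[[  -0.26    0.96   -0.09  431.86]
 [   0.9     0.28    0.32 -175.64]
 [   0.34    0.     -0.94  197.47]
 [   0.      0.      0.      1.  ]]
n 1 row [-0.072, -0.014, -0.026, 0.004, -0.024, 0.013]
[ 0.89  0.61 -0.59  1.86  0.06  0.97  0.6 ]
```

```bash
python3 -m crank '[[[-0.07,-0.01,-0.03,0,-0.02,0],[0,0,0,0,0,0],[0,0,0,0,0,0],[0,0,0,0,0,0]]]'; python3 f.py
cat > v.py <<'E'
from f import *
for n in('scene','top'):
    p=shot(n,n+'V.png');w=cloud(p);q=w.reshape(-1,3);c=p['color'].reshape(-1,3).astype(float).mean(1)
    e=q-G;s=e@d;r=np.linalg.norm(e-np.outer(s,d),axis=1)
    k=(r<27)&(s>90)&(s<300)
    print(n,k.sum(),'neck end',np.percentile(s[k],[0,.5,2]),'back end',np.percentile(s[k],[98,99.5,100]),'lens end',np.percentile(s[(r<19)&(s<15)&(s>-20)&(c>70)],[98,100]))
    b=q[k&(s>130)&(s<250)]
    def F(x):
        y,t=x[:2];dd=np.array([np.cos(y)*np.cos(t),np.sin(y)*np.cos(t),np.sin(t)]);l=np.array([-np.sin(y),np.cos(y),0]);u=np.cross(dd,l);P=G+192*d+l*x[2]+u*x[3];E=b-P;return np.linalg.norm(E-np.outer(E@dd,dd),axis=1)-22
    x=least_squares(F,[yaw,pt,0,0],loss='soft_l1').x;print('yaw,pitch',np.degrees(x[:2]),'lat,up off',x[2:],F(x).std(),len(b))
    if n=='scene': cv2.imwrite('pics/v.png',cv2.resize(p['color'][190:320,90:300],None,fx=3.5,fy=3.5,interpolation=3)[:,:,::-1])
E
python3 v.py
```

```text
clock: 11.13
eef_pos: [433.0, -174.9, 198.0]
tool_rot: [3.138, -0.344, 1.859]
force: [0.1, -0.1, -1.3]
width: 42.1
n 27744 res 0.5868309321833083 axis tool [-1.   -0.    0.01] offset [  0.     0.14 -13.25] back [-72.51 -71.99 -71.47 -69.98]
centre tool [1.9872224485581682, 0.1415196358872739, -13.264366778484582] [-0.9999860113299154, -0.0014169864967487943, 0.005096007628943205]
centre [ 433.9  -177.29  211.12] neck [ 458.37 -260.2   179.65] ang err deg 0.23190571262208642 axis err [ 0.  0. -0.]
dist 100.3884456456008 off [1.49 0.31 0.32]
[[  -0.26    0.96   -0.09  432.  ]
 [   0.9     0.28    0.32 -175.38]
 [   0.34    0.     -0.94  197.51]
 [   0.      0.      0.      1.  ]]
n 1 row [-0.013, -0.039, 0.011, 0.012, -0.001, 0.039]
[ 0.89  0.61 -0.59  1.85  0.06  0.97  0.6 ]
scene 1154 neck end [101.12 102.44 106.03] back end [260.24 262.3  263.25] lens end [-0.   0.6]
yaw,pitch [106.45  20.07] lat,up off [-1.1  -2.18] 2.1280252728213176 870Traceback (most recent call last):
  File "v.py", line 6, in <module>
    print(n,k.sum(),'neck end',np.percentile(s[k],[0,.5,2]),'back end',np.pe
[... 183 characters left out ...]
                              ~~~~~~~~~~~~~^^^^^^^^^^^^^^^^^^^^^^^^^^^^^^^^^^^^^^^^^^
    return _quantile_unchecked(
        a, q, axis, out, overwrite_input, method, keepdims, weights)
    return _ureduce(a,
                    func=_quantile_ureduce_func,
    ...<5 lines>...
                    overwrite_input=overwrite_input,
                    method=method)
    r = func(a, **kwargs)
    result = _quantile(arr,
                       quantiles=q,
    ...<2 lines>...
                       out=out,
                       weights=wgt)
    slices_having_nans = np.isnan(arr[-1, ...])
                                  ~~~^^^^^^^^^
IndexError: index -1 is out of bounds for axis 0 with size 0
```

View pics/v.png

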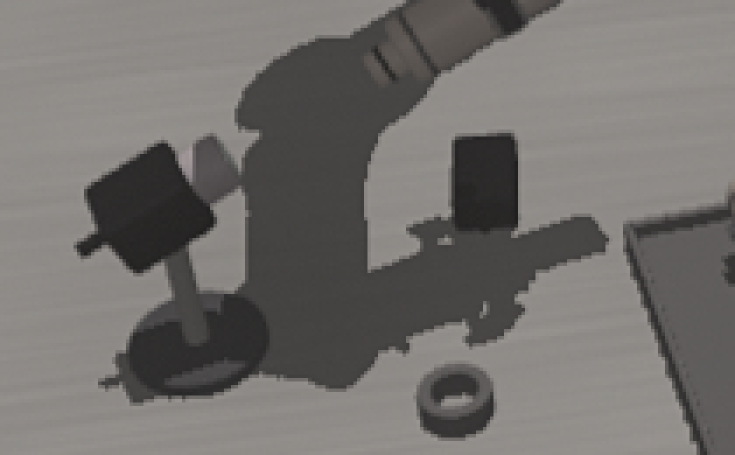

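The crop missed the filter; view the whole scene picture.

Run:
```python
import cv2
a=cv2.imread('pics/sceneV.png');cv2.imwrite('pics/v2.png',cv2.resize(a[100:380,80:480],None,fx=2,fy=2,interpolation=3))
```

```text
(no output)
```

View pics/v2.png

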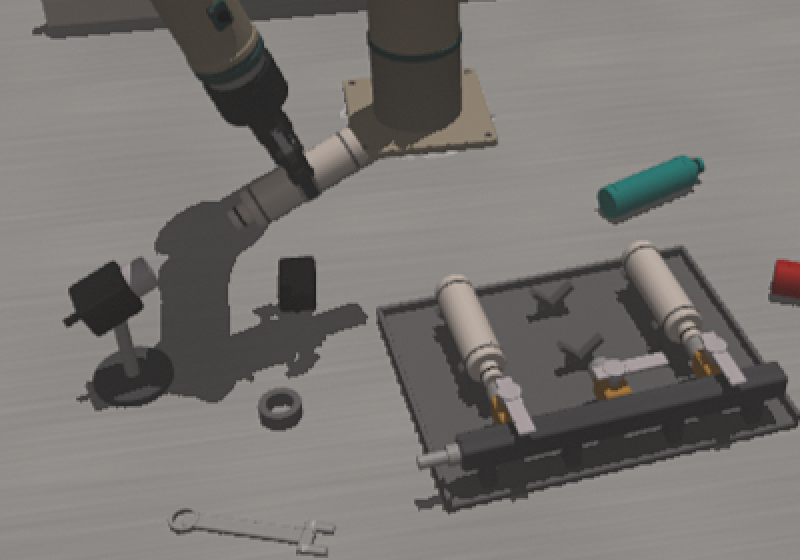

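Everything else is in place: the mid saddles are empty and the filter points at the lens. One fine correction, then a last check.

```bash
python3 -m crank '[[[0,-0.04,0.01,0,0,0.04],[0,0,0,0,0,0],[0,0,0,0,0,0],[0,0,0,0,0,0],[0,0,0,0,0,0],[0,0,0,0,0,0]]]'; python3 f.py; python3 -c "
from cell import ctrl;print(abs(ctrl.read_state()['qd']).max())"
```

```text
clock: 11.78
eef_pos: [431.5, -175.0, 197.5]
tool_rot: [3.141, -0.344, 1.854]
force: [0.1, 0.4, -2.8]
width: 42.3
n 27760 res 0.609942041530252 axis tool [-1. -0.  0.] offset [  0.     0.18 -13.29] back [-72.56 -72.02 -71.51 -70.02]
centre tool [2.022643212369211, 0.18489143929529037, -13.295568802458257] [-0.9999904595134829, -0.001465163934997141, 0.004115115631077387]
centre [ 432.4  -177.39  210.69] neck [ 456.47 -260.44  179.28] ang err deg 0.045709420097548074 axis err [-0. -0.  0.]
dist 100.53773204029962 off [-0.37 -0.07 -0.11]
[[  -0.26    0.96   -0.09  431.97]
 [   0.9     0.28    0.32 -175.4 ]
 [   0.34    0.     -0.94  197.47]
 [   0.      0.      0.      1.  ]]
n 1 row [-0.018, 0.011, -0.005, 0.007, 0.005, -0.005]
[ 0.89  0.61 -0.59  1.85  0.06  0.97  0.6 ]
0.0016956394985539033
```

```bash
python3 -c "
from cell import ctrl;print(ctrl.finish_job())"
```

```text
the job is handed in; nothing more can be done
None
```

I took the mid-bay filter, the one whose valve handle stands across its pipe. It is held in front of the inspection camera with the neck pointing at the lens, and I handed the job in at about 12 s.

- **Wrist camera, last check:** the neck end is 100.5 mm from the glass, about 0.4 mm off the line of sight, with 0.05° of angle error. The arm is steady and the fingers are 42 mm apart.
- **Scene camera, before the final 1.5 mm correction:** the neck end measured about 101–102 mm from the glass. The axis was 1–2 mm off the line and within 0.3° of the right direction, so it roughly agrees. The body's far end was where it should be.
- **Surroundings:** in that scene picture the other two filters, both look-alikes and the loose things looked unmoved. I did not touch the camera.
- **Failed check:** the top-camera check crashed because it found no bright lens points, so it gave no numbers. I did not repeat it.
- **Possible slip:** the filter's measured position in the gripper changed by about 1 mm during the swing, then stayed put. The final figures include this.

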